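# Hook a dropped washer out from behind the shear's tunnel guard

## Robot

A 6-joint arm with a two-finger parallel gripper is mounted at the origin on the work surface. World frame = base frame: x ahead of the robot, y to its left, z up, the work surface at z = 0. Lengths are in mm, angles in rad, forces in N, time in s.
With the tool pointing down it reaches from about 275 to 750 mm from the base axis. Payload 10.2 kg.
Tool frame: the origin (TCP) lies at the very end of the fingers, on their centre line; the grasp point (between the pads) lies 19 mm behind it; z points along the fingers, y is the line along which they close (so a half turn about z gives the same grasp; the last joint's range is limited). The gripper opens to 85 mm and grips with 20 to 120 N. Pads are 22 mm wide; open, the fingers measure 114 mm over their backs; the gripper's body (76 mm by 85 mm) begins 54 mm behind the grasp point. The pads swing forward as they close: fully open they stand 13 mm farther back than shut.
Start: joints at [-0.223, 0.313, 1.498, -0, 1.331, -0.223], TCP at [525.006, -0.013, 231.294] pointing down, gripper open.
Joint ranges: [-2.94, 2.94], [-0.97, 2.17], [0.19, 2.56], [-1.23, 4.37], [0.02, 3.11], [-2.88, 2.88]. Speed limits (rad/s): [2.39, 2.39, 3.01, 3.14, 3.14, 3.14].

## Interface

Orientations are given as a unit quaternion [w, x, y, z].
In Python, from rig import ctrl gives the robot as it stands.
- The arm moves only by the tool step_arm, never from a script. Its argument "increments" is a list of rows, each a list of 3 entries, a list of its own where there are three numbers: the shift along the tool's x, y, z in cm, then the turn, a rotation vector about the tool's x, y, z in degrees, then the opening in per cent of the stroke, from 0 (shut) to 100 (fully open). A call has 1 to 8 rows; each row is the pose to reach, as a shift and turn from the pose commanded when the call began, along the tool's axes at that moment; what a row does not reach only later rows make up. A row lasts 1/8 s, in which the tool goes at most 62.5 mm and 10.7 degrees, less where a joint would pass 70% of its speed; a pose out of reach is approached as far as the arm can. A call with a gripper value outside its range is refused whole. The fingers move at their own pace and stop on an object; "squeeze" is the grip in N (left out, the last holds). Time passes only in rows, so rows that repeat a pose let the fingers close. It gives the time, the measured TCP pose, the force, the opening and the grip force at its end, in the units of the state.
- ctrl.sense(): the state, without advancing time (a new reading comes with each control period).
- ctrl.capture(name): name is "scene" or "side" or "wrist"; returns a dict with "img" (400x640x3 uint8, red, green, blue), "fx", "fy", "cx", "cy" (pixels), "extrinsics" (4x4, takes a point from camera to world coordinates). Camera axes: x right, y down, z forward; pixel columns grow to the right and rows downward; lengths in mm; the calibration is good to about 2 mm. The wrist camera is an equidistant fisheye: a pixel r from the principal point sees the ray r / f radians off the axis. A picture is of the moment at which its call begins. There is no depth.
- ctrl.finish_job(): hands the job in; it is judged then, once.
The state is a dict: "time_s": time; "joints": joint angles; "dq": joint speeds; "tau": joint torques, N m; "eef_pos": TCP position; "ee_rot": TCP orientation; "force": force on the tool from outside, world axes, zero at the start; "wrist_torque": the same for the moment, N m; "grip_width": opening from 0.0 (shut) to 1.0 (fully open); "grip_force": force on a finger pad.
Only numpy, scipy, OpenCV 4.12 (cv2) and the standard library are available. Lean on these libraries where they do the work, as an engineer would, in place of code of your own. Each camera call takes 0.05 s, during which the arm holds its last target. There are 200 camera calls.

## Task

A washer has dropped on the bed of the bench shear, behind the fixed clear guard where fingers cannot go. Take the red-handled pull hook from its rest, reach in through the feed slot and draw the washer out along the bed with the hook, feeling for the bed with a light touch because the hook is bent from use, until the washer lies flat on the front of the bed, wholly clear of the guard. Then lay the hook back in its rest; press gently on the shear at all times and leave the other things on the bench where they are.

Things in the scene. Friction and masses are not known exactly. Their poses are not given: they have to be found in the camera images.
- shear: Fixed pneumatic bench shear. Origin: on the bench, below the middle of the guard's front face; x points into the machine, away from the operator, y left, z up. Its level steel bed is 40 mm above the bench, x = -100 mm (front edge) to 200 mm, 240 mm wide. The blade is at x = 123 mm, the green cheeks 190 mm high, the air cylinders 220 mm. Bed and guard are to be touched lightly only, under 8 N.
- slot (a point): Middle of the feed slot's lower edge: on the bed's surface, in the guard's front face; axes as the shear's. The clear guard is a tunnel over x = 0 to 122 mm, y = -106 to 106 mm, closed at the sides and top (86 mm over the bed with its yellow frame). Its only opening is the slot in front: 40 mm high above the bed, y = -100 to 100 mm, panel above it 4 mm thick with a 6 mm yellow edge.
- washer: Loose brass-coloured plain washer lying flat on the bed behind the guard: 44 mm outside, bore 25 mm, 3 mm thick, about 26 g. Origin: centre of its underside (on the bed); z up.
- hook: The pull hook, about 0.2 kg. Origin: middle of its red flat-sided rubber handle (90 mm long in x, 22 mm wide in y across the flats, 26 mm high in z); grasp it there from above. x runs along the handle to the hook end; z is up as it lies in the rest. A 10 mm round neck goes on from the handle to x = 62 mm. The hook hangs below and ahead of the handle, see hook_neck.
- hook_neck (a point): End of the hook's neck, 62 mm ahead of the handle's middle, same axes. The 7 mm round shank is cranked down from here: it falls 30 mm over 16 mm, runs on level 82 mm, then turns down to a flat 7 mm tip, 98 mm ahead of and 51 mm below here if true. Use has bent it stiffly about this point: the tip is up to 9 mm too high (then 4 mm ahead) or too low (4 mm back), unmeasured; find the bed by touch.
- rest_seat (a point): Seat of the fixed blue tool rest: where the middle of the hook's handle lies when in the rest, 75 mm above the bench; x is the way the hook points. Two forks carry it: one 42 mm behind under the handle (notch 30 mm wide, floor 13 mm below the seat), one 54 mm ahead under the neck (notch 18 mm wide, floor 5 mm below the seat); prongs 12 mm tall.
- bin: Bystander: loose empty blue parts bin, 130 x 100 x 55 mm, origin under its centre.
- tube: Bystander: steel tube offcut standing upright, 48 mm across, 130 mm tall, origin under its centre.
- roll: Bystander: roll of brown masking paper standing upright, 72 mm across, 100 mm tall, origin under its centre.
- plate: Bystander: steel plate blank lying flat on the bench in front of the shear, 80 x 100 x 6 mm, origin under its centre.
Mind the look-alikes: they are no part of the job. Leave any black or orange look-alike of the part that bears rest_seat alone.

How it is judged (in metres and radians):
On the way, in this order (a step that is already met when the one before it is completed fails the run):
1. the hook, in contact with the washer, draws it out through the slot (x of washer in the frame of shear between -0.02 and 0.022 m and contact force between hook and washer above 0.03 N), for 0.05 s.
2. the washer is out, wholly clear of the guard, on the front of the bed (x of washer in the frame of shear below -0.022 m and z of washer in the frame of shear above 0.035 m), for 0.2 s.
At the end, for the whole second after the job is handed in: The washer lies flat and still on the front of the bed, its whole rim ahead of the guard's front face (centre over 22 mm clear). The hook lies released and still in both forks of its rest, its handle's middle within 12 mm of the seat and within 0.12 rad of its direction (x of washer in the frame of shear below -0.022 m and z of washer in the frame of shear between 0.036 and 0.045 m and angle between washer's own z axis and vertical below 0.1 rad and linear speed of each of washer, hook below 0.02 m/s and distance between hook and rest_seat below 0.012 m and angle between the x axis of hook and the x axis of rest_seat, either way round below 0.12 rad); the robot touches nothing.
It fails at once if something is pressed on the shear (bed, guard or blade) with more than 8 N (contact force between shear and anything else above 8 N).
It fails at once if a bystander is shifted more than 20 mm or knocked over (distance of any of bin, tube, roll, plate from where it was at the start of the episode above 0.02 m or angle between any of tube, roll's own z axis and vertical above 0.3 rad).
It also fails if it takes over 64 s, if anything falls off the work surface, if the arm or the gripper's body presses on something with over 40 N, if the wrist force passes 120 N, or if a joint passes its speed limit or range.

## Working session

There is one attempt and no reset: what is moved stays moved. The work goes in short steps, Python scripts to look and compute and a tool call to move; the robot and the scene stay as the last step left them, time stands still between calls to the robot, and variables do not carry over. Pictures are saved under pics/ and viewed, at most 10 in all, crops included, and the job is handed in when it is done.

Besides the shell and the picture viewer there is one more tool, called after "Call:" as name(argument=value, ...) on one line, values as JSON. step_arm: Moves the arm, as the interface text tells. Its arguments: {"type":"object","properties":{"increments":{"type":"array"},"squeeze":{"type":"number"}},"required":["increments"]}

```bash
ls; mkdir -p pics; python3 - <<'E'
from rig import ctrl
import cv2,pickle
d={}
for n in("scene","side","wrist"):
    c=ctrl.capture(n); d[n]=c
    cv2.imwrite(f"pics/{n}0.png",c["img"][:,:,::-1]); print(n,c["fx"],c["cx"],c["cy"],c["extrinsics"])
pickle.dump(d,open("cap0.pkl","wb")); print(ctrl.sense())
E
```

```text
pics
scene 409.7240257397077 317.8169976773001 195.43148267070848 [[ 4.57942726e-01  7.09179832e-01 -5.36052633e-01  1.14003259e+03]
 [ 8.88869144e-01 -3.55679691e-01  2.88796819e-01 -5.33103853e+02]
 [ 1.41458445e-02 -6.08733048e-01 -7.93248997e-01  1.03716743e+03]
 [ 0.00000000e+00  0.00000000e+00  0.00000000e+00  1.00000000e+00]]
side 458.2259635988076 317.02704034774314 207.52636798600668 [[-8.12969006e-01 -3.36052857e-01  4.75552177e-01 -3.33787692e+02]
 [-5.82302284e-01  4.65892871e-01 -6.66234105e-01  9.63013280e+02]
 [ 2.33350517e-03 -8.18542797e-01 -5.74440810e-01  1.06836096e+03]
 [ 0.00000000e+00  0.00000000e+00  0.00000000e+00  1.00000000e+00]]
wrist 309.70691628693146 316.6760293016982 192.5975800761459 [[ 9.99998847e-01 -4.02320080e-04 -1.46402475e-03  5.24024613e+02]
 [-7.87776042e-04 -9.61790714e-01 -2.73784591e-01  6.96133191e+01]
 [-1.29793637e-03  2.73785428e-01 -9.61789922e-01  3.73174604e+02]
 [ 0.00000000e+00  0.00000000e+00  0.00000000e+00  1.00000000e+00]]
{'time_s': 0.15, 'joints': array([-2.23421842e-01,  3.13303610e-01,  1.49823352e+00, -5.29691031e-06,
        1.33098962e+00, -2.23382856e-01]), 'dq': array([-0.00032757, -0.0025048 , -0.00303733,  0.0004394 ,  0.00095727,
        0.00059448]), 'tau': array([ 1.79854873e-03, -4.12368500e+01, -2.59796566e+01, -1.57318855e-04,
        3.17765021e-03, -3.62555340e-05]), 'eef_pos': array([5.24818131e+02, 1.63434019e-02, 2.30886614e+02]), 'ee_rot': array([-3.93839461e-04,  7.07120042e-01,  7.07093366e-01, -2.51053767e-04]), 'force': array([-0.90477028, -0.02810121, -0.65061461]), 'wrist_torque': array([-0.00133112,  0.04899475,  0.04601434]), 'grip_force': 0.0, 'grip_width': 1.0003087798886507}
```

View pics/scene0.png

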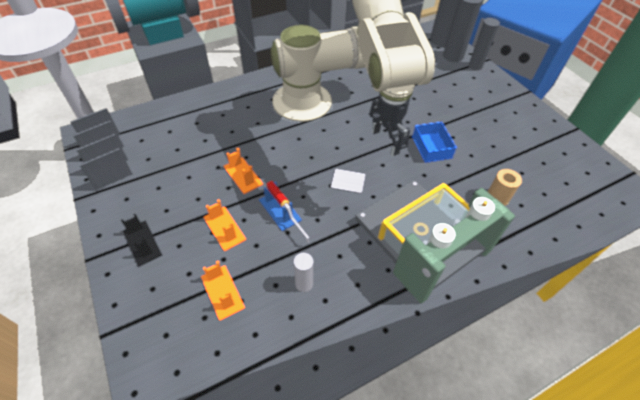

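View pics/side0.png

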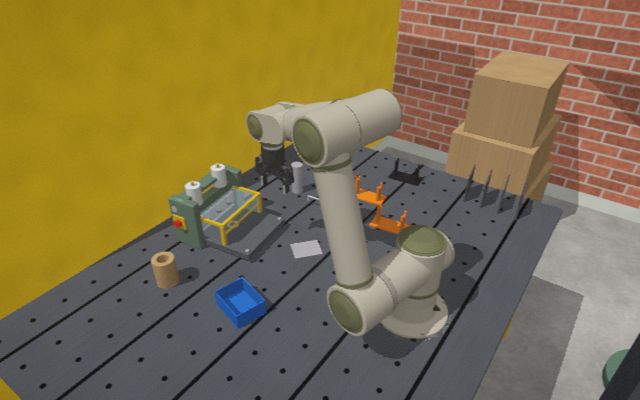

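View pics/wrist0.png

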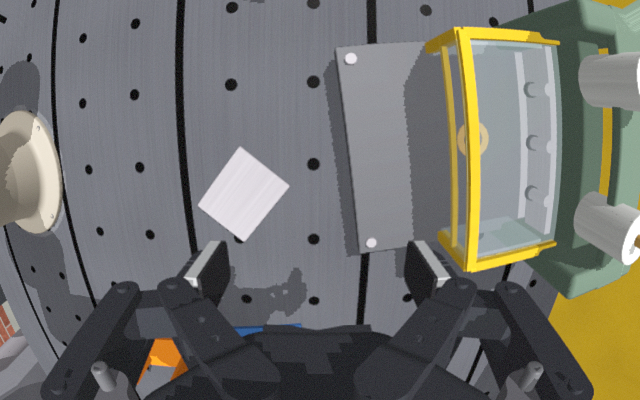

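The scene view shows the red hook handle at (278,192), its tip near (307,237), and the blue rest under it. The washer is at (421,229). In the wrist view the bed's front edge runs from (336,47) to (360,255) and the washer is at (473,138).

```bash
cat > h.py <<'E'
import numpy as np,cv2,pickle
def ray(c,u,v,fish=False):
    a=(u-c["cx"])/c["fx"];b=(v-c["cy"])/c["fy"]
    if fish:
        r=np.hypot(a,b);s=np.sin(r)/max(r,1e-9);d=np.array([a*s,b*s,np.cos(r)])
    else: d=np.array([a,b,1.])
    E=c["extrinsics"];d=E[:3,:3]@d
    return E[:3,3],d/np.linalg.norm(d)
def onz(c,u,v,z,fish=False):
    o,d=ray(c,u,v,fish);return o+d*(z-o[2])/d[2]
def proj(c,p):
    E=c["extrinsics"];q=E[:3,:3].T@(np.array(p)-E[:3,3]);return c["cx"]+c["fx"]*q[0]/q[2],c["cy"]+c["fy"]*q[1]/q[2]
def mask(img,lo,hi):
    return cv2.inRange(cv2.cvtColor(img,cv2.COLOR_RGB2HSV),lo,hi)
E
python3 - <<'E'
from h import *
d=pickle.load(open("cap0.pkl","rb"));w=d["wrist"];s=d["scene"]
np.set_printoptions(precision=1,suppress=True)
for p in((336,47),(360,255)):print("bed corner wrist",onz(w,*p,40,True))
print("washer w",onz(w,473,138,43,True),"s",onz(s,421,229,43))
im=s["img"]
m=mask(im,(0,140,60),(5,255,255))|mask(im,(174,140,60),(180,255,255))
m[:,:240]=0;m[:,320:]=0;m[:150]=0;m[260:]=0
ys,xs=np.nonzero(m);print("red n",len(xs),xs.min(),xs.max(),ys.min(),ys.max(),xs.mean(),ys.mean())
print(cv2.minAreaRect(np.c_[xs,ys].astype(np.float32)))
print("red mean @80",onz(s,xs.mean(),ys.mean(),80))
x0,y0=235,160
a=cv2.resize(im[160:260,235:335],None,fx=6,fy=6,interpolation=cv2.INTER_CUBIC)
cv2.imwrite("pics/hook.png",a[:,:,::-1])
a=cv2.resize(im[170:310,350:530],None,fx=4.2,fy=4.2,interpolation=cv2.INTER_CUBIC)
cv2.imwrite("pics/shear.png",a[:,:,::-1])
E
```

```text
bed corner wrist [544.1 134.8  40. ]
bed corner wrist [ 576.  -103.9   40. ]
washer w [705.3  41.5  43. ] s [710.6  39.4  43. ]
red n 188 267 287 181 203 275.7925531914894 191.5212765957447
((276.0600280761719, 191.5800323486328), (25.0, 8.59999942779541), 53.13010025024414)
red mean @80 [ 424.4 -289.2   80. ]
```

View pics/hook.png

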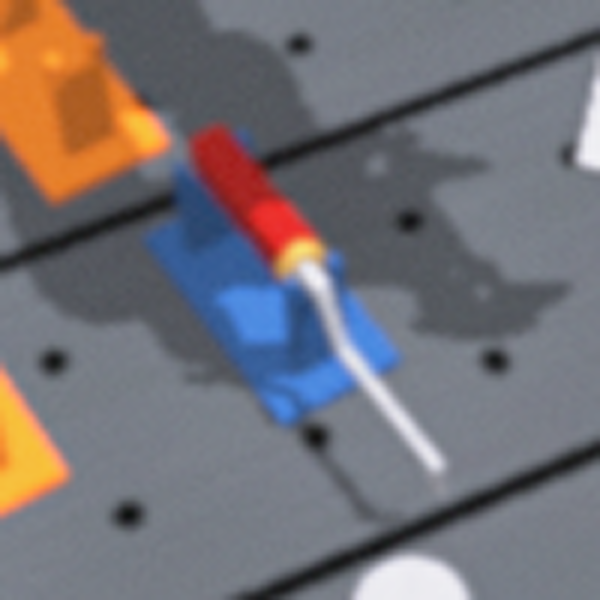

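View pics/shear.png

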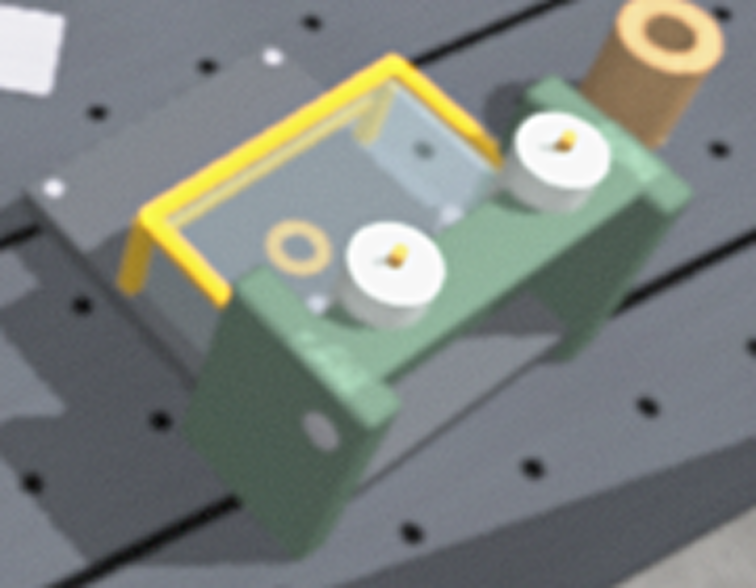

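```bash
python3 - <<'E'
from h import *
d=pickle.load(open("cap0.pkl","rb"));s=d["scene"]
np.set_printoptions(precision=1,suppress=True)
f=lambda u,v,z:onz(s,235+u/6,160+v/6,z)
a=f(212,135,88);b=f(300,248,88);n=f(310,270,80);k=f(345,352,45);t=f(440,465,45)
for q in(a,b,n,k,t):print(q)
print((a+b)/2,np.degrees(np.arctan2(*(b-a)[1::-1])),np.degrees(np.arctan2(*(t-k)[1::-1])))
# rest base footprint (z~0-6) corners
for q in((150,238),(282,425),(400,355)):print("base",f(*q,4))
for n,p in dict(platec=(348,181,6),roll=(508,180,100),tube=(304,260,130),bin=(434,141,55)).items():print(n,onz(s,*p))
E
```

```text
[ 391.8 -292.    88. ]
[ 475.2 -282.    88. ]
[ 483.8 -281.1   80. ]
[ 512.5 -277.2   45. ]
[ 590.9 -264.6   45. ]
[ 433.5 -287.    88. ] 6.853193026048892 9.174056432644365
base [ 375.2 -327.3    4. ]
base [ 512.1 -313.1    4. ]
base [ 500.7 -242.6    4. ]
platec [434.6 -42.4   6. ]
roll [710.3 344.  100. ]
tube [ 691.6 -326.3  130. ]
bin [446.2 282.3  55. ]
```

Call:
step_arm(increments=[[[-5,-1.6,0],[0,0,-2],100],[[-10,-3.2,0],[0,0,-4],100],[[-15,-4.8,0],[0,0,-7],100],[[-20,-6.4,0],[0,0,-7],100],[[-25,-8,0],[0,0,-7],100],[[-28.6,-9.2,0],[0,0,-7],100],[[-28.6,-9.2,0],[0,0,-7],100],[[-28.6,-9.2,0],[0,0,-7],100]])

```text
time_s: 1.15
eef_pos: [433.1, -285.4, 231.1]
ee_rot: [-0.0, 0.663, 0.749, 0.0]
force: [-0.0, -0.0, 0.0]
grip_width: 1.002
grip_force: 0.0
```

```bash
python3 - <<'E'
from h import *
from rig import ctrl
np.set_printoptions(precision=3,suppress=True)
c={n:ctrl.capture(n) for n in("wrist","scene")};pickle.dump(c,open("cap1.pkl","wb"))
st=ctrl.sense();print(st["eef_pos"],st["ee_rot"],st["time_s"])
im=c["wrist"]["img"];cv2.imwrite("pics/w1.png",im[:,:,::-1])
m=mask(im,(0,140,60),(5,255,255))|mask(im,(174,140,60),(180,255,255))
n,l,s,ce=cv2.connectedComponentsWithStats(m);i=1+s[1:,4].argmax();print(s[i],ce[i])
ys,xs=np.nonzero(l==i);print(cv2.minAreaRect(np.c_[xs,ys].astype(np.float32)))
P=np.array([onz(c["wrist"],x,y,88,True)[:2] for x,y in zip(xs,ys)]).astype(np.float32)
r=cv2.minAreaRect(P);print(r,cv2.boxPoints(r))
E
```

```text
[ 433.394 -284.998  231.322] [-0.     0.662  0.749  0.   ] 1.25
[ 263  168   91   25 2186] [308.07  179.902]
((307.9999694824219, 179.99998474121094), (89.99998474121094, 23.999996185302734), 0.0)
((423.9066162109375, -285.604248046875), (86.1956787109375, 23.60677146911621), 6.960761547088623) [[ 379.696 -279.111]
 [ 382.557 -302.544]
 [ 468.117 -292.098]
 [ 465.256 -268.665]]
```

View pics/w1.png

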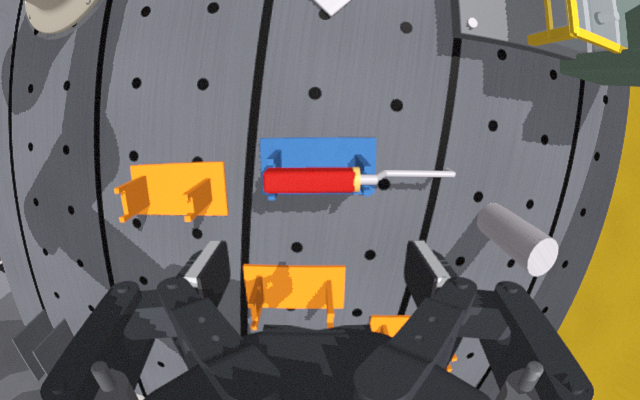

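The wrist view shows the red handle centred at (308,180), its collar at (358,180) and the hook tip at (454,174). The handle yaw is about 7°. I'll turn 90° and go down in two calls.

Call:
step_arm(increments=[[[0.1,-0.7,1],[0,0,10],100],[[0.1,-0.7,2],[0,0,20],90],[[0.1,-0.7,3],[0,0,30],80],[[0.1,-0.7,4],[0,0,40],70],[[0.1,-0.7,5],[0,0,50],60],[[0.1,-0.7,6],[0,0,60],60],[[0.1,-0.7,7],[0,0,70],60],[[0.1,-0.7,8],[0,0,80],60]])

```text
time_s: 2.25
eef_pos: [426.4, -284.9, 151.1]
ee_rot: [0.0, 0.989, 0.146, 0.0]
force: [-1.0, -0.1, 0.1]
grip_width: 0.6
grip_force: 0.0
```

Call:
step_arm(increments=[[[0,0,0],[0,0,10],60],[[0,0,0],[0,0,10],60],[[0,0,0],[0,0,10],60]])

```text
time_s: 2.62
eef_pos: [426.2, -285.5, 151.5]
ee_rot: [0.0, 0.998, 0.063, 0.0]
force: [-0.2, -0.2, 0.4]
grip_width: 0.601
grip_force: 0.0
```

```bash
python3 - <<'E'
from h import *
from rig import ctrl
np.set_printoptions(precision=3,suppress=True)
c=ctrl.capture("wrist")
st=ctrl.sense();print(st["eef_pos"],st["ee_rot"],st["joints"])
im=c["img"];cv2.imwrite("pics/w2.png",im[:,:,::-1])
m=mask(im,(0,140,60),(5,255,255))|mask(im,(174,140,60),(180,255,255))
n,l,s,ce=cv2.connectedComponentsWithStats(m);i=1+s[1:,4].argmax()
ys,xs=np.nonzero(l==i)
P=np.array([onz(c,x,y,88,True)[:2] for x,y in zip(xs,ys)]).astype(np.float32)
r=cv2.minAreaRect(P);print(r,cv2.boxPoints(r))
E
```

```text
[ 426.15  -285.578  151.46 ] [0.    0.998 0.063 0.   ] [-0.819  0.365  1.646  0.     1.131  0.626]
((425.3912353515625, -287.20758056640625), (86.90433502197266, 22.23233985900879), 8.201813697814941) [[ 380.798 -282.404]
 [ 383.969 -304.409]
 [ 469.985 -292.011]
 [ 466.813 -270.006]]
```

View pics/w2.png

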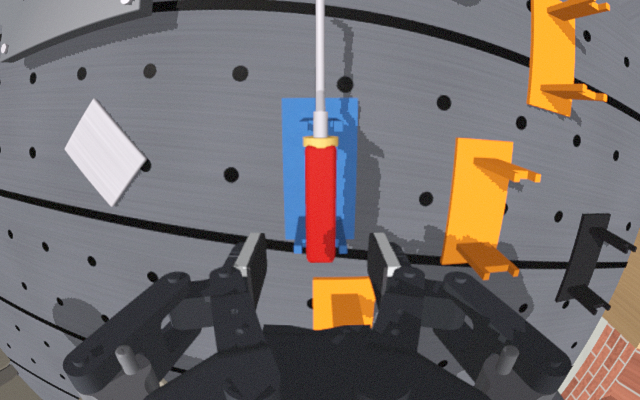

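The handle is at (320,200), between the pads and parallel to them. I'll go down and grip.

Call:
step_arm(increments=[[[0,0.1,3],[0,0,0],60],[[0,0.1,6],[0,0,0],60],[[0,0.1,8.5],[0,0,0],60],[[0,0.1,9.4],[0,0,0],60],[[0,0.1,9.4],[0,0,0],60],[[0,0.1,9.4],[0,0,0],40],[[0,0.1,9.4],[0,0,0],20],[[0,0.1,9.4],[0,0,0],10]], squeeze=60)

```text
time_s: 3.68
eef_pos: [426.5, -287.4, 58.4]
ee_rot: [0.001, 0.998, 0.061, 0.001]
force: [-0.5, -0.2, 5.8]
grip_width: 0.251
grip_force: 58.7
```

Call:
step_arm(increments=[[[0,0,0],[0,0,0],0],[[0,0,0],[0,0,0],0],[[0,0,0],[0,0,0],0],[[0,0,0],[0,0,0],0]], squeeze=80)

```text
time_s: 4.18
eef_pos: [426.5, -287.3, 58.4]
ee_rot: [0.001, 0.998, 0.061, 0.001]
force: [-1.0, 1.5, 7.7]
grip_width: 0.242
grip_force: 78.0
```

Call:
step_arm(increments=[[[0,0,-3],[0,0,0],0],[[0,0,-7],[0,0,0],0],[[0,0,-11],[0,0,0],0],[[1.4,-4.8,-12],[0,0,-0.6],0],[[2.8,-9.6,-12],[0,0,-0.6],0],[[4.2,-14.4,-12],[0,0,-0.6],0],[[5.6,-19.2,-12],[0,0,-0.6],0],[[7,-24,-12],[0,0,-0.6],0]])

```text
time_s: 5.18
eef_pos: [466.2, -38.5, 177.5]
ee_rot: [0.0, 0.998, 0.066, 0.0]
force: [0.3, -1.6, -2.0]
grip_width: 0.241
grip_force: 78.8
```

Call:
step_arm(increments=[[[1,-3,0],[0,0,0],0],[[1.4,-4.9,0],[0,0,0],0],[[1.4,-4.9,0],[0,0,0],0],[[1.4,-4.9,0],[0,0,0],0],[[1.4,-4.9,0],[0,0,0],0]])

```text
time_s: 5.8
eef_pos: [473.6, 9.6, 177.3]
ee_rot: [0.0, 0.998, 0.066, -0.0]
force: [0.4, 0.1, -1.5]
grip_width: 0.246
grip_force: 78.8
```

```bash
python3 - <<'E'
from h import *
from rig import ctrl
np.set_printoptions(precision=2,suppress=True)
c={n:ctrl.capture(n) for n in("scene","side","wrist")};pickle.dump(c,open("cap2.pkl","wb"))
st=ctrl.sense();print(st["eef_pos"],st["ee_rot"],st["time_s"],st["force"],st["wrist_torque"],st["joints"])
f=lambda n,a,b,x,y:cv2.resize(c[n]["img"][b:b+y,a:a+x],(400,int(400*y/x)),interpolation=cv2.INTER_CUBIC)
v=np.hstack([f("scene",330,140,180,180),f("side",150,120,180,180)])
cv2.imwrite("pics/p2.png",v[:,:,::-1])
E
```

```text
[473.68   9.83 177.3 ] [ 0.    1.    0.07 -0.  ] 5.95 [ 0.28  0.85 -1.44] [-0.02  0.08 -0.07] [-0.23  0.25  1.73 -0.    1.16  1.21]
```

View pics/p2.png

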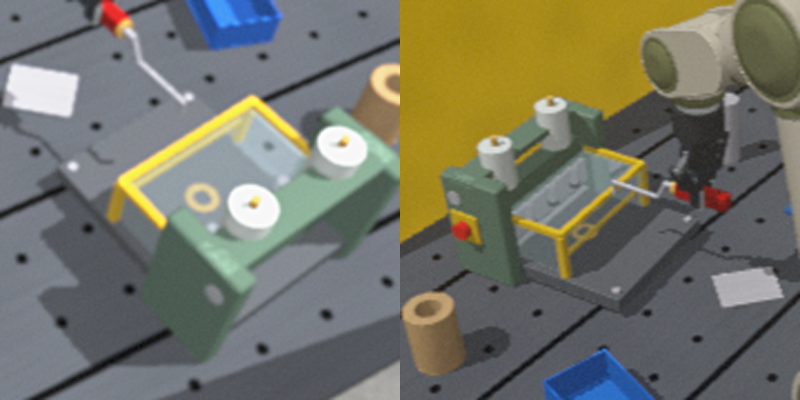

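The left crop (scene) shows the washer at (202,196) and the hook end at about (186,98), over a bed screw. The right crop (side) shows the washer at (585,232) and the hook end at (614,184).

```bash
python3 - <<'E'
from h import *
np.set_printoptions(precision=1,suppress=True)
c=pickle.load(open("cap2.pkl","rb"));c0=pickle.load(open("cap0.pkl","rb"))
def tri(*rs):
    A=np.zeros((3,3));b=np.zeros(3)
    for o,d in rs:
        M=np.eye(3)-np.outer(d,d);A+=M;b+=M@o
    p=np.linalg.solve(A,b);return p,[np.linalg.norm(np.cross(p-o,d)) for o,d in rs]
S=lambda u,v:(330+u*.45,140+v*.45); D=lambda u,v:(150+(u-400)*.45,120+v*.45)
o=np.array([659.2,28.7]);R=np.array([[.9912,.1325],[-.1325,.9912]])
for n,a,b in(("washer",(202,196),(585,232)),("tip",(186,97),(614,184)),("crank",(134,62),(656,193))):
    p,e=tri(ray(c["scene"],*S(*a)),ray(c["side"],*D(*b)));print(n,p,e,R@(p[:2]-o))
for z in(42,):
  for q in(onz(c["scene"],*S(202,196),z),onz(c["side"],*D(585,232),z),onz(c0["wrist"],473,138,z,True)):print(q,R@(q[:2]-o))
# bed screws / corners cross-check
for q in(onz(c["scene"],*S(62,170),40),onz(c["side"],*D(622,302),40),onz(c["scene"],*S(72,166),40),onz(c["side"],*D(616,291),40),onz(c0["wrist"],371,243,40,True),onz(c0["wrist"],350,58,40,True)):print("scr",q,R@(q[:2]-o))
E
```

```text
washer [706.5  41.6  40.4] [np.float64(0.9303734388176247), np.float64(0.9303734388177117)] [48.6  6.5]
tip [631.6  37.7 165.3] [np.float64(2.0071269244331256), np.float64(2.0071269244332406)] [-26.2  12.6]
crank [558.1  15.  165.9] [np.float64(2.9396472490916197), np.float64(2.93964724909176)] [-102.1   -0.2]
[707.8  41.4  42. ] [49.9  6.1]
[704.1  42.5  42. ] [46.3  7.7]
[705.8  41.4  42. ] [47.9  6.5]
scr [ 589.1 -100.1   40. ] [ -86.5 -118.4]
scr [535.9 136.   40. ] [-108.   122.7]
scr [589.5 -84.8  40. ] [ -84.1 -103.3]
scr [560.9 122.3  40. ] [-85.  105.8]
scr [588.5 -88.   40. ] [ -85.6 -106.3]
scr [558.9 123.   40. ] [-86.9 106.7]
```

Call:
step_arm(increments=[[[0,-0.1,4],[0,0,0],0],[[0,-0.1,7],[0,0,0],0],[[0,-0.1,8.5],[0,0,0],0],[[0,-0.1,9],[0,0,0],0],[[0,-0.1,9.2],[0,0,0],0],[[0,-0.1,9.2],[0,0,0],0]])

```text
time_s: 6.7
eef_pos: [474.0, 11.2, 85.9]
ee_rot: [0.0, 0.998, 0.066, 0.001]
force: [-0.4, 0.3, -1.7]
grip_width: 0.242
grip_force: 78.9
```

Call:
step_arm(increments=[[[0,0,0.1],[0,0,0],0],[[0,0,0.2],[0,0,0],0],[[0,0,0.2],[0,0,0],0]])

```text
time_s: 7.08
eef_pos: [473.6, 11.3, 83.3]
ee_rot: [0.0, 0.998, 0.066, 0.0]
force: [-0.2, 0.0, -2.1]
grip_width: 0.248
grip_force: 78.9
```

Call:
step_arm(increments=[[[0,0,0.1],[0,0,0],0],[[0,0,0.2],[0,0,0],0],[[0,0,0.2],[0,0,0],0]])

```text
time_s: 7.45
eef_pos: [473.5, 11.3, 81.2]
ee_rot: [-0.0, 0.998, 0.066, -0.0]
force: [0.7, 0.5, -1.9]
grip_width: 0.241
grip_force: 78.9
```

Call:
step_arm(increments=[[[0,0,0.1],[0,0,0],0],[[0,0,0.15],[0,0,0],0],[[0,0,0.15],[0,0,0],0]])

```text
time_s: 7.82
eef_pos: [473.5, 11.3, 79.8]
ee_rot: [-0.0, 0.998, 0.066, -0.0]
force: [0.2, 0.6, -1.9]
grip_width: 0.241
grip_force: 78.9
```

Call:
step_arm(increments=[[[0,0,0.1],[0,0,0],0],[[0,0,0.1],[0,0,0],0]])

```text
time_s: 8.07
eef_pos: [473.5, 11.3, 78.7]
ee_rot: [-0.0, 0.998, 0.066, -0.0]
force: [0.5, 0.2, -1.5]
grip_width: 0.244
grip_force: 78.9
```

Call:
step_arm(increments=[[[0,0,0.1],[0,0,0],0],[[0,0,0.1],[0,0,0],0]])

```text
time_s: 8.32
eef_pos: [473.5, 11.3, 77.7]
ee_rot: [-0.0, 0.998, 0.066, -0.0]
force: [0.2, 0.5, -1.1]
grip_width: 0.243
grip_force: 78.9
```

```bash
python3 - <<'E'
from rig import ctrl
s=ctrl.sense();print(s["force"].round(2),s["wrist_torque"].round(3))
E
```

```text
[ 0.15  0.55 -1.1 ] [-0.08   0.092  0.019]
```

Call:
step_arm(increments=[[[0,0,0.05],[0,0,0],0],[[0,0,0.05],[0,0,0],0]])

```text
time_s: 8.57
eef_pos: [473.5, 11.3, 77.2]
ee_rot: [-0.0, 0.998, 0.066, -0.0]
force: [-1.2, 0.4, -2.4]
grip_width: 0.242
grip_force: 78.9
```

```bash
python3 - <<'E'
from rig import ctrl
s=ctrl.sense();print(s["force"].round(2),s["wrist_torque"].round(3))
E
```

```text
[-1.21  0.39 -2.39] [ 0.005  0.066 -0.022]
```

Call:
step_arm(increments=[[[0,0,0.05],[0,0,0],0],[[0,0,0.1],[0,0,0],0]])

```text
time_s: 8.82
eef_pos: [473.6, 11.3, 76.3]
ee_rot: [-0.0, 0.998, 0.066, 0.0]
force: [0.1, -0.1, -2.0]
grip_width: 0.244
grip_force: 78.9
```

Call:
step_arm(increments=[[[0,0,0.05],[0,0,0],0],[[0,0,0.1],[0,0,0],0]])

```text
time_s: 9.07
eef_pos: [473.6, 11.3, 75.3]
ee_rot: [0.0, 0.998, 0.066, -0.0]
force: [-0.9, 0.2, -1.6]
grip_width: 0.243
grip_force: 78.9
```

```bash
python3 - <<'E'
from rig import ctrl
s=ctrl.sense();print(s["force"].round(2),s["wrist_torque"].round(3))
E
```

```text
[-0.95  0.19 -1.63] [-0.04   0.033 -0.013]
```

Call:
step_arm(increments=[[[0,0,0.05],[0,0,0],0],[[0,0,0.08],[0,0,0],0],[[0,0,0.08],[0,0,0],0]])

```text
time_s: 9.45
eef_pos: [473.6, 11.3, 74.5]
ee_rot: [-0.0, 0.998, 0.066, -0.0]
force: [0.4, -0.6, -2.2]
grip_width: 0.247
grip_force: 78.9
```

```bash
python3 - <<'E'
from rig import ctrl
s=ctrl.sense();print(s["force"].round(2),s["wrist_torque"].round(3))
E
```

```text
[ 0.37 -0.58 -2.17] [-0.031  0.018 -0.02 ]
```

Call:
step_arm(increments=[[[0,0,0.05],[0,0,0],0],[[0,0,0.08],[0,0,0],0],[[0,0,0.08],[0,0,0],0]])

```text
time_s: 9.82
eef_pos: [473.5, 11.3, 73.7]
ee_rot: [-0.0, 0.998, 0.066, -0.0]
force: [0.4, 0.5, -2.0]
grip_width: 0.244
grip_force: 78.9
```

```bash
python3 - <<'E'
from rig import ctrl
s=ctrl.sense();print(s["force"].round(2),s["wrist_torque"].round(3))
E
```

```text
[ 0.38  0.5  -2.03] [ 0.003  0.022 -0.066]
```

Call:
step_arm(increments=[[[0,0,0.05],[0,0,0],0],[[0,0,0.08],[0,0,0],0],[[0,0,0.08],[0,0,0],0]])

```text
time_s: 10.2
eef_pos: [473.5, 11.3, 72.9]
ee_rot: [-0.0, 0.998, 0.066, -0.0]
force: [0.3, 0.4, -1.9]
grip_width: 0.248
grip_force: 78.9
```

Call:
step_arm(increments=[[[0,0,0.05],[0,0,0],0],[[0,0,0.08],[0,0,0],0],[[0,0,0.08],[0,0,0],0]])

```text
time_s: 10.58
eef_pos: [473.6, 11.3, 72.2]
ee_rot: [0.0, 0.998, 0.066, 0.0]
force: [-0.8, 0.6, 0.1]
grip_width: 0.242
grip_force: 79.0
```

```bash
python3 - <<'E'
from rig import ctrl
s=ctrl.sense();print(s["force"].round(2),s["wrist_torque"].round(3))
E
```

```text
[-0.79  0.59  0.12] [-0.054 -0.112 -0.017]
```

Contact is at about TCP z 72.4 mm. I'll raise 8 mm and go in 73 mm.

Call:
step_arm(increments=[[[0,0,-0.4],[0,0,0],0],[[0,0.05,-0.8],[0,0,0],0],[[1.5,0.05,-0.8],[0,0,0],0],[[3,0.05,-0.8],[0,0,0],0],[[4.5,0.05,-0.8],[0,0,0],0],[[6,0.05,-0.8],[0,0,0],0],[[7.3,0.05,-0.8],[0,0,0],0],[[7.3,0.05,-0.8],[0,0,0],0]])

```text
time_s: 11.58
eef_pos: [546.3, 20.5, 80.1]
ee_rot: [0.0, 0.998, 0.066, 0.0]
force: [-0.6, -0.5, -1.4]
grip_width: 0.245
grip_force: 78.9
```

```bash
python3 - <<'E'
from h import *
from rig import ctrl
np.set_printoptions(precision=2,suppress=True)
c={n:ctrl.capture(n) for n in("scene","side")};pickle.dump(c,open("cap3.pkl","wb"))
st=ctrl.sense();print(st["eef_pos"],st["force"],st["wrist_torque"])
f=lambda n,a,b,x,y:cv2.resize(c[n]["img"][b:b+y,a:a+x],(400,int(400*y/x)),interpolation=cv2.INTER_CUBIC)
v=np.hstack([f("scene",375,180,100,100),f("side",185,170,100,100)])
cv2.imwrite("pics/p3.png",v[:,:,::-1])
E
```

```text
[545.48  20.45  80.01] [-0.09 -0.24 -1.92] [-0.06  0.02  0.  ]
```

View pics/p3.png

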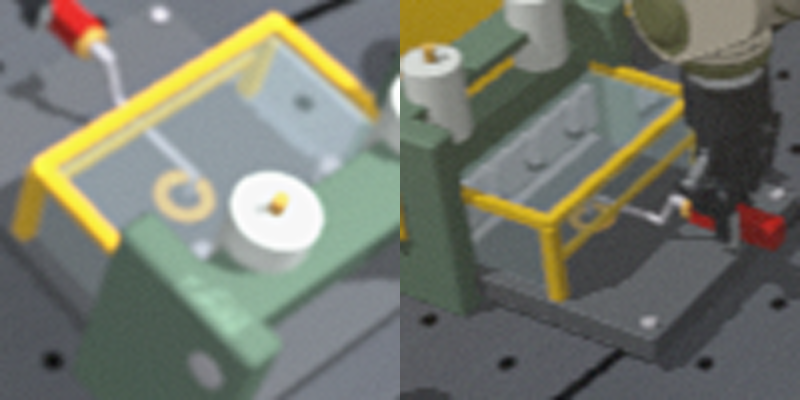

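The left crop shows the bend of the hook end at about (199,180) and the washer at (183,196). The right crop shows the shank reaching the washer at about (600,203), with the washer at (593,215).

```bash
python3 - <<'E'
from h import *
np.set_printoptions(precision=1,suppress=True)
c=pickle.load(open("cap3.pkl","rb"));o=np.array([659.2,28.7]);R=np.array([[.9912,.1325],[-.1325,.9912]])
S=lambda u,v:(375+u/4,180+v/4);D=lambda u,v:(185+(u-400)/4,170+v/4)
sh=lambda p:R@(p[:2]-o)
W=lambda x,y,z:[*(o+R.T@np.array([x,y])),z]
print("bend s",sh(onz(c["scene"],*S(199,180),69+2)),"d",sh(onz(c["side"],*D(600,203),71)))
print("washer",sh(onz(c["scene"],*S(183,196),42)),sh(onz(c["side"],*D(593,215),42)))
print("TCP",sh(np.array([545.5,20.45])))
for x,y,z in((48,6.6,48),(48,6.6,69),(49,6.6,42)):
  u=proj(c["scene"],W(x,y,z));v=proj(c["side"],W(x,y,z));print((u[0]-375)*4,(u[1]-180)*4,(v[0]-185)*4+400,(v[1]-170)*4)
E
```

```text
bend s [58.4  4.4] d [28.3 16.6]
washer [51.6  3.9] [48.7  4.5]
TCP [-113.8    6.9]
184.04282335644803 186.16790754889985 591.6104785717212 211.2647286373408
190.35381401508494 169.98733222053295 589.2510549457709 192.9758775546727
183.231753100084 191.66615633338313 591.4012278209068 216.13453969023135
```

```bash
python3 - <<'E'
from h import *
a=pickle.load(open("cap2.pkl","rb"));b=pickle.load(open("cap3.pkl","rb"))
for n,x0,y0,w,h in(("scene",405,205,32,32),("side",220,212,30,20)):
    d=b[n]["img"][y0:y0+h,x0:x0+w].astype(int).sum(2)-a[n]["img"][y0:y0+h,x0:x0+w].astype(int).sum(2)
    print(n,"crop4 origin",x0,y0)
    for i,r in enumerate(d//3):print(y0+i,"".join("%4d"%v if abs(v)>7 else "   ." for v in r))
E
```

```text
scene crop4 origin 405 205
205   54  25   .   .   .   .   .   .   .   .   .   .   .   .   .   .   .   .   .   .   .   .   .   .   .   .   .   .   .   .   .   .
206   22  12   .   .   .   .   .   .   .   .   .   .   .   .   .   .   .   .   .   .   .   .   .   .   .   .   .   .   .   .   .   .
207    .   .   .   .   .   .   .   .   .   .   .   .   .   .   .   .   .   .   .   .   .   .   .   .   .   .   .   .   .   .   .   .
208    .   .   .   .   .   .   .   .   .   .   .   .   .   .   .   .   .   .   .   .   .   .   .   .   .   .   .   .   .   .   .   .
209    .   .   .   .   .   .   .   .   .   .   .   .   .   .   .   .   .   .   .   .   .   .   .   .   .   .   .   .   .   .   .   .
210    .   .   .   .   .   .   .   .   .   .   .   .   .   .   .   .   .   .   .   .   .   .   .   .   .   .   .   .   .   .   .   .
211    .   .   .   .   .   .   .   9   .   .   .   .   .   .   .   .   .   .   .   .   .   .   .   .   .   .   .   .   .   .   .   .
212    .   .   .   .   .   .  18  34  27  14   .   .   .   .   .   .   .   .   .   .   .   .   .   .   .   .   .   .   .   .   .   .
213    . 
[... 5008 characters left out ...]
  .   .   .   .   .   .   .   .   .   .   .   .   .   .   .   .   .   .  12
227    .   .   .   .   .   .   .   .   .   .   .   .   .   .   .   .   .   .   .   .   .   .   .   .   .   .   .   .   .   .
228    .   .   .   .   .   .   .   .   .   .   .   .   .   .   .   .   .   .   .   .   .   .   .   .   .   .   .   .   .   .
229    .   .   .   .   .   .   .   .   .   .   .   .   .   .   .   .   .   .   .   .   .   .   .   .   .   .   .   .   .   .
230    .   .   .   .   .   .   .   .   .   .   .   .   .   .   .   .   .   .   .   .   .   .   .   .   .   .   .   .   .   .
231    .   .   .   .   .   .   .   .   .   .   .   .   .   .   .   .   .   .   .   .   .   .   .   .   .   .   .   .   .   .
```

```bash
python3 - <<'E'
from h import *
np.set_printoptions(precision=1,suppress=True)
a=pickle.load(open("cap2.pkl","rb"));b=pickle.load(open("cap3.pkl","rb"));o=np.array([659.2,28.7]);R=np.array([[.9912,.1325],[-.1325,.9912]])
sh=lambda p:R@(p[:2]-o)
for n,roi in(("scene",(405,217,435,240)),("side",(222,214,246,234))):
    x0,y0,x1,y1=roi;im=a[n]["img"].astype(int)[y0:y1,x0:x1]
    k=im[...,0]-im[...,2];m=k>np.median(k)+18;m[:,-1]=0;ys,xs=np.nonzero(m)
    cx=(xs.min()+xs.max())/2+x0;cy=(ys.min()+ys.max())/2+y0
    print(n,len(xs),xs.min()+x0,xs.max()+x0,ys.min()+y0,ys.max()+y0,sh(onz(a[n],cx,cy,41.5)))
    print("\n".join("".join("#" if v else "." for v in r) for r in m))
for p in((422,227.5),(422,228.5)):print("tip s",sh(onz(b["scene"],*p,48)))
print("bend s",sh(onz(b["scene"],423.3,222.6,70)),"d",sh(onz(b["side"],234,219.3,70)))
E
```

```text
scene 160 405 428 222 239 [48.3 -9.6]
..............................
..............................
..............................
..............................
..............................
............######............
..........##########..........
.........#############........
........###############.......
........#######.########......
........#####.....######......
........#####......#####......
........#####......#####......
........######.....#####......
.........#######..######......
.........###############......
..........#############.......
............##########........
..............######..........
..............................
..............................
#.............................
#.............................
side 198 222 244 214 233 [50.9  3.2]
.........#######........
........#######.......#.
.......#######.......##.
......#######.......###.
.....#######.......###..
....#######.......###...
...#######.......###....
.##################.....
##########...#####......
########.....####.......
########....#####.......
####..##...######.......
###...##########........
###.....######..........
###.....###.............
###...####..............
####.####...............
########................
#######.................
######..................
tip s [52.   6.7]
tip s [54.5  4.3]
bend s [49.8  7.4] d [37.7 10. ]
```

The tip projects within about 3 mm of the bore's centre, so I'll lower it into the bore slowly.

Call:
step_arm(increments=[[[0,0,0.15],[0,0,0],0],[[0,0,0.3],[0,0,0],0],[[0,0,0.4],[0,0,0],0],[[0,0,0.48],[0,0,0],0],[[0,0,0.55],[0,0,0],0],[[0,0,0.55],[0,0,0],0]])

```text
time_s: 12.42
eef_pos: [546.0, 20.5, 74.6]
ee_rot: [-0.0, 0.998, 0.066, -0.0]
force: [-1.2, -0.2, -2.6]
grip_width: 0.245
grip_force: 78.9
```

```bash
python3 - <<'E'
from rig import ctrl
s=ctrl.sense();print(s["force"].round(2),s["wrist_torque"].round(3))
E
```

```text
[-1.2  -0.19 -2.63] [-0.001  0.058 -0.076]
```

Call:
step_arm(increments=[[[0,0,0.05],[0,0,0],0],[[0,0,0.1],[0,0,0],0],[[0,0,0.1],[0,0,0],0]])

```text
time_s: 12.8
eef_pos: [546.0, 20.5, 73.6]
ee_rot: [-0.0, 0.998, 0.066, -0.0]
force: [0.3, 0.6, -2.0]
grip_width: 0.248
grip_force: 78.9
```

```bash
python3 - <<'E'
from rig import ctrl
s=ctrl.sense();print(s["force"].round(2),s["wrist_torque"].round(3))
E
```

```text
[ 0.3   0.61 -2.01] [-0.009  0.002 -0.017]
```

Call:
step_arm(increments=[[[0,0,0.05],[0,0,0],0],[[-0.5,0,0.05],[0,0,0],0],[[-1,0,0.05],[0,0,0],0],[[-1.6,0,0.05],[0,0,0],0],[[-2.2,0,0.05],[0,0,0],0],[[-2.8,0,0.05],[0,0,0],0],[[-3.4,0,0.05],[0,0,0],0],[[-4,0,0.05],[0,0,0],0]])

```text
time_s: 13.8
eef_pos: [505.9, 15.1, 73.1]
ee_rot: [0.0, 0.998, 0.066, 0.0]
force: [0.4, -0.0, -1.2]
grip_width: 0.241
grip_force: 78.9
```

```bash
python3 - <<'E'
from h import *
from rig import ctrl
np.set_printoptions(precision=2,suppress=True)
c=ctrl.capture("scene");s=ctrl.sense();print(s["force"],s["wrist_torque"])
im=c["img"].astype(int)[195:245,390:440];m=(im[...,0]-im[...,2])>30
print("\n".join(str(195+i)+" "+"".join("#" if v else "." for v in r) for i,r in enumerate(m)))
E
```

```text
[-0.37 -0.24 -2.48] [ 0.02  0.06 -0.01]
195 ...............................###################
196 ..............................####################
197 ............................######################
198 ...........................#################.#####
199 .........................##################..#####
200 .......................##################....#####
201 ......................#################......#####
202 ....................##################.......#####
203 ...................#################..........##..
204 .................##################...............
205 ................#################.................
206 ...............################...................
207 ............##################....................
208 ..........##################......................
209 .........##################.......................
210 .......##################.........................
211 ......##################..........................
212 ....#################.............................
213 ..##################..............................
214 .##########
[... 989 characters left out ...]
........................................
233 ..#########.......................................
234 ...#########......................................
235 ...##########.....................................
236 ....##########....................................
237 .....##########...................................
238 ......#########...................................
239 .......#########..................................
240 ........########..................................
241 .........######...................................
242 ..........#####...................................
243 ...........###....................................
244 ..................................................
```

The washer is following: its centre in the scene image went from (420.5,228.5) to (414.5,221).

Call:
step_arm(increments=[[[-0.6,0,0],[0,0,0],0],[[-1.2,0,0],[0,0,0],0],[[-1.8,0,0],[0,0,0],0],[[-2.4,0,0],[0,0,0],0],[[-3,0,0],[0,0,0],0],[[-3.6,0,0],[0,0,0],0],[[-4.2,0,0],[0,0,0],0],[[-4.8,0,0],[0,0,0],0]])

```text
time_s: 14.85
eef_pos: [458.4, 8.8, 73.1]
ee_rot: [0.0, 0.998, 0.066, 0.0]
force: [-0.1, -1.2, -1.5]
grip_width: 0.248
grip_force: 78.9
```

Call:
step_arm(increments=[[[-0.6,0,0],[0,0,0],0],[[-1.2,0,0],[0,0,0],0],[[-1.7,0,0],[0,0,0],0],[[-2.1,0,0],[0,0,0],0],[[-2.1,0,0],[0,0,0],0],[[-2.1,0,0],[0,0,0],0]])

```text
time_s: 15.6
eef_pos: [438.1, 6.0, 73.1]
ee_rot: [0.0, 0.998, 0.066, 0.0]
force: [-0.4, 0.9, -2.1]
grip_width: 0.247
grip_force: 78.9
```

```bash
python3 - <<'E'
from h import *
from rig import ctrl
np.set_printoptions(precision=2,suppress=True)
o=np.array([659.2,28.7]);R=np.array([[.9912,.1325],[-.1325,.9912]])
c=ctrl.capture("scene");s=ctrl.sense();print(s["eef_pos"],s["force"],s["wrist_torque"])
im=c["img"].astype(int)[170:225,375:420];m=(im[...,0]-im[...,2])>30
n,l,st,ce=cv2.connectedComponentsWithStats(m.astype(np.uint8))
for i in range(1,n):
    if st[i,4]>30:
        x,y,w,h,A=st[i];p=onz(c,375+x+w/2-.5,170+y+h/2-.5,41.5);print(st[i],R@(p[:2]-o))
E
```

```text
[438.07   6.02  73.1 ] [-0.21 -0.22 -2.26] [-0.03  0.07 -0.  ]
[  6  27  39  28 503] [-31.83  -1.45]
```

```bash
python3 - <<'E'
from h import *
from rig import ctrl
c=ctrl.capture("scene")
im=c["img"].astype(int)[185:225,380:430];m=(im[...,0]-im[...,2])>30
print("\n".join(str(185+i)+" "+"".join("#" if v else "." for v in r) for i,r in enumerate(m)))
E
```

```text
185 ..................................................
186 ..................................................
187 ..................................................
188 ..................................................
189 ..................................................
190 ..................................................
191 ................................................##
192 ..............................................####
193 .............................................#####
194 ...........................................#######
195 .........................................#########
196 ........................................##########
197 ......................................############
198 .....................................#############
199 ...................................###############
200 .............####.#####..........#################
201 ............############........#################.
202 ............#############.....##################..
203 ...........#####..########...#################....
204 ..........######....#########################.....

[... 399 characters left out ...]
....##################..................
213 ............##################....................
214 ...........##################.....................
215 .........##################.......................
216 .......###################........................
217 ......##################..........................
218 ....##################............................
219 ...##################.............................
220 ...################...............................
221 ..################................................
222 .###############..................................
223 .#############....................................
224 .############.....................................
```

Call:
step_arm(increments=[[[0.3,0,0],[0,0,0],0],[[0.6,0,0],[0,0,0],0],[[0.6,0,-0.5],[0,0,0],0],[[0.6,0,-1.5],[0,0,0],0],[[0.6,0,-4],[0,0,0],0],[[0.6,0,-8],[0,0,0],0],[[0.6,0,-10.5],[0,0,0],0],[[0.6,0,-10.5],[0,0,0],0]])

```text
time_s: 16.7
eef_pos: [444.6, 6.7, 179.8]
ee_rot: [0.001, 0.998, 0.066, 0.002]
force: [0.7, -0.2, -2.4]
grip_width: 0.246
grip_force: 78.8
```

```bash
python3 - <<'E'
from h import *
from rig import ctrl
np.set_printoptions(precision=2,suppress=True)
o=np.array([659.2,28.7]);R=np.array([[.9912,.1325],[-.1325,.9912]])
c=ctrl.capture("scene");s=ctrl.sense();print(s["eef_pos"],s["force"],s["ee_rot"])
cv2.imwrite("pics/p4.png",cv2.resize(c["img"][150:250,350:450],None,fx=5,fy=5,interpolation=cv2.INTER_CUBIC)[:,:,::-1])
print(R@(onz(c,398,206,41.5)[:2]-o))
# tool-axes shift to the rest: target (426.5,-287.3)
q=s["ee_rot"];a=2*np.arctan2(q[2],q[1]);print(np.degrees(a));d=np.array([426.5,-287.3])-s["eef_pos"][:2]
print(d@[np.cos(a),np.sin(a)],d@[np.sin(a),-np.cos(a)],s["eef_pos"][2]-58.4)
E
```

```text
[443.83   6.82 178.3 ] [-0.47  0.34 -1.93] [0.   1.   0.07 0.  ]
[-47.73   4.74]
7.598053841058585
-56.068305060722906 289.2469190257425 119.89996900003095
```

View pics/p4.png

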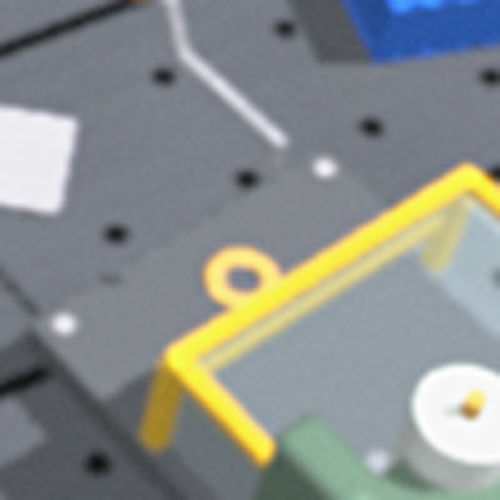

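The washer lies flat on the bed front at crop (243,278), which is shear x of about -48 mm. Next the hook goes back to its rest.

Call:
step_arm(increments=[[[-0.8,4,0],[0,0,0],0],[[-1.6,8,0],[0,0,0],0],[[-2.4,12,0],[0,0,0.6],0],[[-3.2,16,0],[0,0,0.6],0],[[-4,20,0],[0,0,0.6],0],[[-4.8,24,0],[0,0,0.6],0],[[-5.3,27,0],[0,0,0.6],0],[[-5.6,28.9,0],[0,0,0.6],0]])

```text
time_s: 17.75
eef_pos: [426.0, -287.9, 176.7]
ee_rot: [-0.001, 0.998, 0.061, -0.001]
force: [0.2, -0.1, -2.7]
grip_width: 0.248
grip_force: 79.0
```

Call:
step_arm(increments=[[[0,0,0],[0,0,0],0],[[0,0,0],[0,0,0],0],[[0,0,0],[0,0,0],0]])

```text
time_s: 18.12
eef_pos: [426.8, -286.1, 178.1]
ee_rot: [-0.0, 0.998, 0.062, -0.0]
force: [-0.2, 0.2, -1.8]
grip_width: 0.244
grip_force: 79.0
```

```bash
python3 - <<'E'
from rig import ctrl
import numpy as np
s=ctrl.sense();q=s["ee_rot"];a=2*np.arctan2(q[2],q[1]);d=np.array([426.5,-287.3])-s["eef_pos"][:2]
print(s["eef_pos"],np.degrees(a),d@[np.cos(a),np.sin(a)],d@[np.sin(a),-np.cos(a)],s["eef_pos"][2]-58.4)
E
```

```text
[ 426.75152653 -286.12259453  178.1063465 ] 7.063178134190396 -0.3943958908522868 1.1375416985230866 119.70634649654377
```

Call:
step_arm(increments=[[[0,0.1,4],[0,0,0],0],[[0,0.1,7.5],[0,0,0],0],[[0,0.1,9.5],[0,0,0],0],[[0,0.1,10.5],[0,0,0],0],[[0,0.1,11.2],[0,0,0],0],[[0,0.1,11.7],[0,0,0],0],[[0,0.1,11.9],[0,0,0],0],[[0,0.1,11.9],[0,0,0],0]])

```text
time_s: 19.12
eef_pos: [426.8, -288.1, 59.3]
ee_rot: [0.0, 0.998, 0.061, 0.0]
force: [-0.7, 0.2, -1.8]
grip_width: 0.242
grip_force: 79.1
```

Call:
step_arm(increments=[[[0,0,0.05],[0,0,0],0],[[0,0,0.1],[0,0,0],0],[[0,0,0.12],[0,0,0],0],[[0,0,0.12],[0,0,0],0]])

```text
time_s: 19.62
eef_pos: [426.8, -288.2, 58.4]
ee_rot: [0.0, 0.998, 0.061, 0.0]
force: [-2.0, 1.2, 5.9]
grip_width: 0.246
grip_force: 79.9
```

Call:
step_arm(increments=[[[0,0,0],[0,0,0],28],[[0,0,0],[0,0,0],34],[[0,0,0],[0,0,0],45],[[0,0,0],[0,0,0],60],[[0,0,0],[0,0,0],60],[[0,0,0],[0,0,0],60]])

```text
time_s: 20.38
eef_pos: [426.7, -288.0, 57.9]
ee_rot: [0.0, 0.998, 0.061, 0.0]
force: [-0.4, -0.2, -0.1]
grip_width: 0.603
grip_force: 0.0
```

Call:
step_arm(increments=[[[0,0,-1],[0,0,0],60],[[0,0,-3],[0,0,0],60],[[0,0,-6],[0,0,0],60],[[0,0,-9.4],[0,0,0],60],[[0,0,-9.4],[0,0,0],60],[[0,0,-9.4],[0,0,0],60]])

```text
time_s: 21.12
eef_pos: [426.5, -287.8, 151.7]
ee_rot: [-0.0, 0.998, 0.061, -0.0]
force: [0.6, 0.1, -1.0]
grip_width: 0.596
grip_force: 0.0
```

```bash
python3 - <<'E'
from h import *
from rig import ctrl
np.set_printoptions(precision=2,suppress=True)
c=ctrl.capture("wrist");s=ctrl.sense();print(s["eef_pos"],s["force"],s["time_s"],s["grip_width"])
im=c["img"]
m=mask(im,(0,140,60),(5,255,255))|mask(im,(174,140,60),(180,255,255))
n,l,st,ce=cv2.connectedComponentsWithStats(m);i=1+st[1:,4].argmax()
ys,xs=np.nonzero(l==i)
P=np.array([onz(c,x,y,88,True)[:2] for x,y in zip(xs,ys)]).astype(np.float32)
print(cv2.minAreaRect(P),"before: 425.4 -287.2, 86.9x22.2, 8.2")
o=np.array([659.2,28.7]);R=np.array([[.9912,.1325],[-.1325,.9912]])
c=ctrl.capture("scene");im=c["img"].astype(int)[185:225,380:430];m=(im[...,0]-im[...,2])>30
print("\n".join("".join("#" if v else "." for v in r) for r in m[10:30]))
E
```

```text
[ 426.41 -287.72  151.28] [ 0.29  0.53 -0.45] 21.175 0.5971306201821899
((425.9604187011719, -287.3023681640625), (86.54209899902344, 22.27789306640625), 7.800388813018799) before: 425.4 -287.2, 86.9x22.2, 8.2
.........................................#########
........................................##########
......................................############
.....................................#############
...............######..............###############
.............##########..........#################
............############........#################.
...........##############.....##################..
...........###############...#################....
..........######....#########################.....
..........######.....######################.......
...........#####......###################.........
...........######....###################..........
...........###########################............
............#########################.............
.............######################...............
...............##################.................
..............##################..................
............##################....................
...........##################.....................
```

The hook is back where it started, within 1 mm and 0.5°. The washer is flat and clear of the guard, and the robot touches nothing, so I'm handing in.

```bash
python3 -c "
from rig import ctrl
print(ctrl.finish_job())"
```

```text
the job is handed in; nothing more can be done
None
```

The job is handed in at about 21 s, verdict not shown: the washer lies flat on the bed front about 48 mm clear of the guard face (centre), the hook is back in its rest within about 1 mm of where it was, and I moved no bystander.

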